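Offer up the pumpkin stem for gluing

TASK

Pick up the loose wooden stem and carry it over the caddy of paint jars to the big pumpkin that has no stem yet. Hold it upright about a centimetre above the oblong recess in the crown, centred and turned so that its oblong foot would drop straight in (either way round), never touching the pumpkin with it. Leave everything else where it stands, and finish still holding the stem there, motionless, so that a pupil can dab glue underneath.

Things in the scene. Friction and masses are not known exactly. Their poses are not given: they have to be found in the camera images.
- stem: Loose craft stem, dark wood, standing upright on one side of the caddy (left or right), 82 mm tall, about 40 g. Origin: centre of underside, z up. Foot 32 (x) by 20 (y) by 8 mm high; above it a straight shaft 22 (x) by 16 mm (y); from 50 mm up the top leans to +x, ending 24 mm out. The flat sides face +y and -y, 16 mm apart: grip there, 30 to 50 mm above the underside.
- pumpkin: Big craft pumpkin without a stem, ribbed, orange above and green below, 92 mm across, loose, about 350 g, across the caddy from the stem. Origin: centre of underside, z up. On its crown a flat pale-wood collar 50 (x) by 38 mm (y), top face 68 mm above the table, with an oblong recess 36 (x) by 24 mm (y), 7 mm deep, in its middle.
- seat (a point): Point on the big pumpkin: centre of the mouth of the recess, level with the collar's top face (68 mm above the table). x runs along the recess's long side, z up. The stem's foot belongs above it, stem x along seat x or opposite.
- caddy: Open plywood caddy fixed between stem and pumpkin, 280 mm long (its x, roughly away from the robot), 90 mm wide (y), walls 45 mm high. Origin: centre of underside. Three closed paint jars, 62 mm across, stand in a row in it; the tallest reaches 94 mm above the table. The stem crosses above them, underside over 100 mm above the table, between the caddy's two ends.
- jar0: Tallest paint jar, 62 mm across, 88 mm high, loose in the caddy, any of the three places. Origin: centre of its underside.
- jar1: Middle paint jar, 62 mm across, 74 mm high, loose in the caddy. Origin: centre of its underside.
- jar2: Lowest paint jar, 62 mm across, 64 mm high, loose in the caddy. Origin: centre of its underside.
- finished: Bystander: small all-orange pumpkin, 69 mm across and 90 mm high in all, with its stem already on, beyond the caddy's far end. Origin: centre of its underside.
- brush: Bystander: broad flat paintbrush with a blue handle, 170 mm long, lying on the table on the far left. Origin on its underside.
There are look-alikes about, which are no part of the job. Several things have the shape of the stem; the one meant has the colours described above.

How it is judged:
On the way, in this order (a step that is already met when the one before it is completed fails the run):
1. the stem is held in the gripper, clear of the table (contact force between stem and the fingers above 1 N and height (world z) of stem above 0.02 m), for 0.1 s.
2. the held stem passes over the caddy, above the jars (x of stem in the frame of caddy between -0.14 and 0.14 m and y of stem in the frame of caddy between -0.045 and 0.045 m and height (world z) of stem above 0.095 m and contact force between stem and the fingers above 1 N).
At the end, for the whole second after the job is handed in: Stem held still (under 10 mm/s) and upright (0.15 rad), its underside 3 to 18 mm above the mouth of the recess, centred within 7 mm, long side along the recess within 0.17 rad either way round, not touching the pumpkin; nothing else shifted (horizontal distance between stem and seat below 0.007 m and z of stem in the frame of seat between 0.003 and 0.018 m and angle between the x axis of stem and the x axis of seat, either way round below 0.17 rad and angle between stem's own z axis and vertical below 0.15 rad and contact force between stem and pumpkin below 0.05 N and contact force between stem and the fingers above 1 N and linear speed of stem below 0.01 m/s and angular speed of stem below 0.1 rad/s and angle between pumpkin's own z axis and vertical below 0.1 rad); the arm keeps its last pose, push and grip.
It fails at once if the stem touches the big pumpkin (contact force between stem and pumpkin above 0.3 N).
It fails at once if the big pumpkin is shifted by more than 10 mm (distance of pumpkin from where it was at the start of the episode above 0.01 m).
It fails at once if a paint jar is shifted by more than 15 mm or tipped (distance of any of jar0, jar1, jar2 from where it was at the start of the episode above 0.015 m or angle between any of jar0, jar1, jar2's own z axis and vertical above 0.3 rad).
It fails at once if the finished pumpkin or the brush is shifted by more than 15 mm (distance of any of finished, brush from where it was at the start of the episode above 0.015 m).
It also fails if it takes over 43 s, if anything falls off the work surface, if the arm or the gripper's body presses on something with over 40 N, if the wrist force passes 120 N, or if a joint passes its speed limit or range.

ROBOT

A 6-joint arm with a two-finger parallel gripper is mounted at the origin on the work surface. World frame = base frame: x ahead of the robot, y to its left, z up, the work surface at z = 0. Lengths are in m, angles in rad, forces in N, time in s.
With the tool pointing down it reaches from about 0.275 to 0.775 m from the base axis. Payload 14.6 kg.
Tool frame: the origin (TCP) lies at the very end of the fingers, on their centre line; the grasp point (between the pads) lies 19 mm behind it; z points along the fingers, y is the line along which they close (so a half turn about z gives the same grasp; the last joint's range is limited). The gripper opens to 85 mm and grips with 20 to 120 N. Pads are 22 mm wide; open, the fingers measure 114 mm over their backs; the gripper's body (76 mm by 85 mm) begins 54 mm behind the grasp point. The pads swing forward as they close: fully open they stand 13 mm farther back than shut.
Start: joints at [1.114, 0.263, -0.048, 1.259, 0, 1.415], TCP at [0.156, 0.501, 0.231] pointing down, gripper open.
Joint ranges: [-2.65, 2.65], [-0.89, 1.7], [-1.18, 1.37], [-2.13, 2.11], [-1.35, 1.29], [-3.14, 3.14]. Speed limits (rad/s): [1.89, 1.89, 2.57, 2.79, 3.14, 3.14].

INTERFACE

Orientations are given as a rotation vector (axis times angle).
In Python, from plant import robot, imaging, ticket gives the robot as it stands.
- The arm moves only by the tool send_rows, never from a script. Its argument "series" is a list of rows, each a list of 3 entries, a list of its own where there are three numbers: the shift along the tool's x, y, z in cm, then the turn, a rotation vector about the tool's x, y, z in degrees, then the closure, from -1 (fully open) to 1 (shut), so that 0 is half open. A call has 1 to 12 rows; each row is the pose to reach, as a shift and turn from the pose commanded when the call began, along the tool's axes at that moment; what a row does not reach only later rows make up. A row lasts 1/12 s, in which the tool goes at most 41.7 mm and 7.16 degrees, less where a joint would pass 70% of its speed; a pose out of reach is approached as far as the arm can. A call with a gripper value outside its range is refused whole. The fingers move at their own pace and stop on an object; "force" is the grip in N (left out, the last holds). Time passes only in rows, so rows that repeat a pose let the fingers close. It gives the time, the measured TCP pose, the force, the opening and the grip force at its end, in the units of the state.
- robot.get_state(): the state, without advancing time (a new reading comes with each control period).
- imaging.camera(name): name is "scene" or "top"; returns a dict with "color" (384x512x3 uint8, red, green, blue), "z_map" (384x512 float32, m along the optical axis (not along the pixel's ray), 0 where there is no reading), "fx", "fy", "cx", "cy" (pixels), "k1" (the pictures are not rectified: a ray, as slopes to the right and down, at radius r is drawn at 1 + k1 r^2 times it, then the intrinsics apply), "pose" (4x4, takes a point from camera to world coordinates). Camera axes: x right, y up, looking along -z (the intrinsics and any distortion apply to the point x, -y, -z); pixel columns grow to the right and rows downward; lengths in m; the calibration is good to about 2 mm. A picture is of the moment at which its call begins.
- ticket.close_job(): hands the job in; it is judged then, once.
The state is a dict: "clock": time; "qpos": joint angles; "qd": joint speeds; "joint_torque": joint torques, N m; "eef_pos": TCP position; "tool_rot": TCP orientation; "contact_force": force on the tool from outside, world axes, zero at the start; "ft_torque": the same for the moment, N m; "finger_gap": opening from 0.0 (shut) to 1.0 (fully open); "grip_force": force on a finger pad.
Only numpy, scipy, OpenCV 4.12 (cv2) and the standard library are available. Lean on these libraries where they do the work, as an engineer would, in place of code of your own. Each camera call takes 0.05 s, during which the arm holds its last target. There are 200 camera calls.

## Working session

There is one attempt and no reset: what is moved stays moved. The work goes in short steps, Python scripts to look and compute and a tool call to move; the robot and the scene stay as the last step left them, time stands still between calls to the robot, and variables do not carry over. Pictures are saved under pics/ and viewed, at most 10 in all, crops included, and the job is handed in when it is done.

Besides the shell and the picture viewer there is one more tool, called after "Request:" by a JSON object that holds its "name" and its "arguments". send_rows: Moves the arm, as the interface text tells. Its arguments: {"type":"object","properties":{"series":{"type":"array"},"force":{"type":"number"}},"required":["series"]}

```bash
ls; mkdir -p pics
cat > h.py <<'E'
import numpy as np, cv2
from plant import robot, imaging, ticket
def grab(n):
    c=imaging.camera(n); np.savez('/tmp/%s.npz'%n,**c); return c
def load(n): return dict(np.load('/tmp/%s.npz'%n))
def cloud(c):
    K=np.array([[c['fx'],0,c['cx']],[0,c['fy'],c['cy']],[0,0,1]],float)
    h,w=c['z_map'].shape
    u,v=np.meshgrid(np.arange(w),np.arange(h))
    p=cv2.undistortPoints(np.stack([u,v],-1).reshape(-1,1,2).astype(float),K,np.array([float(c['k1']),0,0,0])).reshape(h,w,2)
    z=c['z_map']; P=np.stack([p[...,0]*z,-p[...,1]*z,-z],-1)
    T=np.array(c['pose']); W=P@T[:3,:3].T+T[:3,3]; W[z==0]=np.nan
    return W
E
python3 - <<'E'
from h import *
for n in('scene','top'):
    c=grab(n); cv2.imwrite('pics/%s0.png'%n,c['color'][...,::-1]); print(n,c['k1'],c['fx'],c['pose'])
print(robot.get_state())
E
```

```text
pics
scene 0.0005076650453490889 437.5971141650223 [[-0.64865746 -0.46960251  0.59892987  1.22267959]
 [ 0.76092055 -0.38401908  0.52300025  0.60001927]
 [-0.01560174  0.79498606  0.60642704  0.73263757]
 [ 0.          0.          0.          1.        ]]
top -0.07197196365500465 465.0012266517237 [[ 0.02796572  0.99209405 -0.12234099  0.46686582]
 [-0.99954782  0.0291065   0.0075471   0.01720233]
 [ 0.01104836  0.12207461  0.99245943  1.05959774]
 [ 0.          0.          0.          1.        ]]
{'clock': 0.1, 'qpos': array([ 1.11370757e+00,  2.63479993e-01, -4.88592189e-02,  1.25941041e+00,
        1.15287273e-05,  1.41547725e+00]), 'qd': array([-0.00111365,  0.00013107,  0.00187771,  0.00120463,  0.00092417,
       -0.00029787]), 'joint_torque': array([ 5.53694292e-03, -6.38575101e+01,  3.85065293e+01,  1.00002286e-02,
        9.33777915e-05, -1.19838927e-05]), 'eef_pos': array([0.15593766, 0.50105083, 0.23087588]), 'tool_rot': array([-4.72177252e-01, -3.10560405e+00,  1.42218006e-03]), 'contact_force': array([ 0.40225809, -0.09817792, -0.04780644]), 'ft_torque': array([ 0.01655428, -0.02107282,  0.00696867]), 'grip_force': 0.0, 'finger_gap': 1.0041142571639181}
```

View pics/scene0.png

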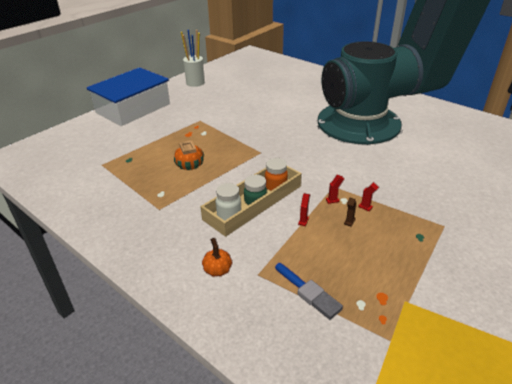

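View pics/top0.png

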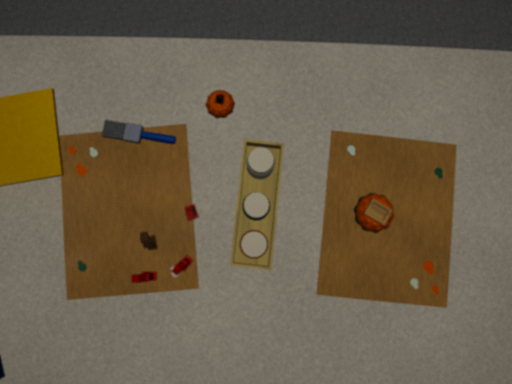

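Scene image candidates for the stem are the dark one at (351,211), red look-alikes at (304,209), (335,190) and (369,196), and the fixed stem on the small finished pumpkin at (214,250). In the top image they are dark (148,241) and red (191,212), (145,277), (181,266). I choose the dark wood one. The big pumpkin is at top (375,212), and its collar is turned. Next I take a close crop and measure.

Run:
```python
from h import *
c=load('scene');t=load('top')
a=cv2.resize(c['color'][160:240,290:390],(800//2,320),interpolation=cv2.INTER_CUBIC)
b=cv2.resize(t['color'][200:280,120:220],(400,320),interpolation=cv2.INTER_CUBIC)
d=cv2.resize(t['color'][180:244,335:415],(400,280),interpolation=cv2.INTER_CUBIC)
e=cv2.resize(c['color'][135:175,165:215],(400,280),interpolation=cv2.INTER_CUBIC)
cv2.imwrite('pics/crop1.png',cv2.convertScaleAbs(np.vstack([np.hstack([a,b]),np.hstack([e,d])]),alpha=1.5)[...,::-1])
for n,k in(('scene',c),('top',t)):
    W=cloud(k); hsv=cv2.cvtColor(k['color'],cv2.COLOR_RGB2HSV)
    print(n,'table z',np.nanmedian(W[...,2]))
    if n=='scene': sl=np.s_[190:232,338:362]
    else: sl=np.s_[225:256,132:165]
    w=W[sl]; m=(w[...,2]>0.012); q=w[m]
    for lo,hi in((.012,.05),(.05,.072),(.072,.1)):
        s=q[(q[:,2]>lo)&(q[:,2]<hi)]
        if len(s): print('stem',lo,len(s),s.mean(0).round(4),s.min(0).round(4),s.max(0).round(4))
    # collar
    sl=np.s_[135:175,165:215] if n=='scene' else np.s_[185:240,345:405]
    w=W[sl]; z=w[...,2]; print('pumpkin max',np.nanpercentile(z,[90,95,99]).round(4))
    h=hsv[sl]; m=(z>.055)&(h[...,1]<150)
    xy=w[m][:,:2].astype(np.float32); r=cv2.minAreaRect(xy*1000); print('collar',m.sum(),xy.mean(0),w[m][:,2].mean(),r)
    m=(W[...,2]>.025)&(W[...,2]<.12)
    P=W[m]; i=(P[:,0]>.25)&(P[:,0]<.75)&(abs(P[:,1])<.12); print('caddy', cv2.minAreaRect((P[i][:,:2]*1000).astype(np.float32)))
```

```text
scene table z 0.00027329376816648265
stem 0.012 103 [0.4639 0.2396 0.0308] [0.3928 0.1721 0.0122] [0.4731 0.2499 0.0497]
stem 0.05 40 [0.4708 0.2458 0.061 ] [0.4506 0.2368 0.0502] [0.4809 0.2514 0.0717]
stem 0.072 55 [0.474  0.2431 0.0776] [0.4655 0.2336 0.0724] [0.4828 0.2507 0.0834]
pumpkin max [0.0564 0.0636 0.0691]
collar 157 [ 0.5400305  -0.25600204] 0.06514547002998122 ((539.5305786132812, -256.2265625), (56.75431823730469, 38.89118194580078), 62.62131118774414)
caddy ((551.392333984375, 5.252655029296875), (95.38005065917969, 285.78057861328125), 85.32288360595703)
top table z -0.0005331286531318202
stem 0.012 39 [0.4575 0.2315 0.0322] [0.4456 0.228  0.0127] [0.4681 0.2414 0.0494]
stem 0.05 65 [0.4569 0.2359 0.0621] [0.4462 0.2291 0.0503] [0.48   0.2457 0.0717]
stem 0.072 80 [0.4689 0.2401 0.0774] [0.4589 0.2314 0.0722] [0.4802 0.2492 0.0861]
pumpkin max [0.0604 0.066  0.0695]
collar 2 [ 0.55710375 -0.2417844 ] 0.06755124752529745 ((557.103759765625, -241.78439331054688), (8.249945640563965, 0.0), 144.80580139160156)
caddy ((583.378173828125, 8.171897888183594), (355.38250732421875, 145.1028594970703), 7.928197860717773)
```

View pics/crop1.png

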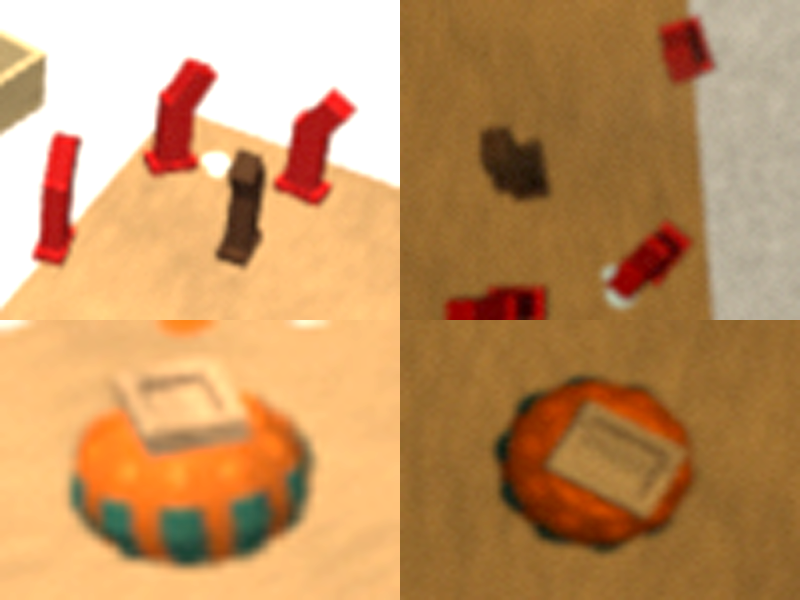

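The crop confirms the dark-brown stem: one piece, with its top leaning up-left in the top view. The pumpkin's pale collar is turned about 60°. Now I fit the geometry of both.

```bash
cat > fit.py <<'E'
from h import *
from scipy.optimize import least_squares
def box(p,c,h):
    q=abs(p-c)-h; return np.linalg.norm(np.maximum(q,0),axis=1)+np.minimum(q.max(1),0)
def stem_sdf(p):
    s=p.copy(); s[:,0]-=np.clip((p[:,2]-50)/32,0,1)*20
    return np.minimum.reduce([box(p,[0,0,4],[16,10,4]),box(p,[0,0,25],[11,8,25]),box(s,[0,0,64],[9,8,18])])
def loc(P,x,y,a,z=0):
    d=P*1000-np.array([x,y,z]); c,s=np.cos(a),np.sin(a)
    return np.stack([c*d[:,0]+s*d[:,1],-s*d[:,0]+c*d[:,1],d[:,2]],1)
def fit_stem(P,x,y,z=0,fz=False):
    best=None
    for a in np.arange(0,6.28,.52):
        r=least_squares(lambda v:stem_sdf(loc(P,v[0],v[1],v[2],v[3] if fz else z)),[x,y,a]+([z] if fz else []),loss='soft_l1',f_scale=1.5)
        if best is None or r.cost<best.cost: best=r
    return best
def fit_collar(P,x,y):
    best=None
    for a in np.arange(0,3.14,.4):
        def f(v):
            p=loc(P,v[0],v[1],v[2]); q=abs(p[:,:2])-[25,19]
            # points outside plus missing coverage of extents
            return np.r_[np.maximum(q,0).ravel(),
              *[ .25*len(P)**.5*(np.percentile(sg*p[:,i],98)-L) for i,L in((0,25),(1,19)) for sg in(1,-1)]]
        r=least_squares(f,[x,y,a],diff_step=1e-3,loss='soft_l1',f_scale=1.5)
        if best is None or r.cost<best.cost: best=r
    return best
E
python3 - <<'E'
from fit import *
from scipy.spatial import cKDTree
S=[];
for n in('scene','top'):
    k=load(n);W=cloud(k);H=cv2.cvtColor(k['color'],cv2.COLOR_RGB2HSV).astype(int)
    d=(np.hypot(W[...,0]-.462,W[...,1]-.238)<.05)&(W[...,2]>.01)&(k['color'].max(2)<95)&(k['color'][...,1]*2>k['color'][...,0])
    q=W[d]; r=fit_stem(q,460,238); print(n,len(q),r.x.round(2),np.degrees(r.x[2])%360,r.cost); S.append(q)
    b=(np.hypot(W[...,0]-.542,W[...,1]+.253)<.05)&(W[...,2]>.0655)
    print('Z',b.sum(),W[b].mean(0).round(4))
    g=(np.hypot(W[...,0]-.542,W[...,1]+.253)<.05)&(W[...,2]>.055)
    print('hsv collar',np.percentile(H[g],[10,30,50,70,90],axis=0).tolist())
    P=W[b]; r=fit_collar(P,540,-255); print('collar',r.x.round(2),np.degrees(r.x[2])%180,r.cost, cv2.minAreaRect((P[:,:2]*1000).astype(np.float32)))
r=fit_stem(np.vstack(S),460,238); print('both',r.x.round(2),np.degrees(r.x[2])%360,r.cost)
# other tall objects near stem
W=cloud(load('top')); m=(W[...,2]>.06)&(abs(W[...,0]-.45)<.12)&(abs(W[...,1]-.2)<.1)
n,l=cv2.connectedComponents(m.astype(np.uint8))
for i in range(1,n): print(i,(l==i).sum(),W[l==i].mean(0).round(3))
E
```

```text
scene 179 [4.5915e+02 2.3959e+02 1.9000e-01] 10.875324155961996 159.17348145075584
Z 82 [ 0.5408 -0.2552  0.0679]
hsv collar [[12.0, 122.0, 124.0], [14.0, 123.0, 152.0], [15.0, 125.0, 168.0], [15.0, 144.0, 178.0], [16.0, 220.0, 193.0]]
collar [ 540.04 -255.84    1.12] 63.925141434301835 15.833833611840756 ((539.5307006835938, -256.22662353515625), (56.75436782836914, 38.891212463378906), 62.62116241455078)
top 187 [4.5391e+02 2.3778e+02 2.4000e-01] 13.785574993191426 165.29572201588553
Z 178 [ 0.5389 -0.2565  0.0681]
hsv collar [[11.0, 156.0, 91.0], [16.0, 159.0, 100.79999999999998], [17.0, 162.0, 106.0], [17.0, 170.0, 114.0], [18.0, 255.0, 119.0]]
collar [ 538.1  -257.27    1.04] 59.65251784848369 6.259682112188314 ((538.4057006835938, -257.23468017578125), (48.9627571105957, 38.52613067626953), 61.031864166259766)
both [457.31 238.93   6.47] 10.81034785104788 648.2665501901841
1 104 [0.522 0.147 0.075]
2 1 [0.539 0.154 0.06 ]
3 119 [0.466 0.239 0.074]
4 1 [0.449 0.234 0.06 ]
5 112 [0.408 0.165 0.074]
6 124 [0.384 0.248 0.074]
7 1 [0.392 0.231 0.062]
8 1 [0.383 0.233 0.061]
```

```bash
cat > mv.py <<'E'
from h import *
from scipy.spatial.transform import Rotation as R
def plan(pos,yaw):  # yaw deg of tool y axis, pointing down
    s=robot.get_state(); T=R.from_rotvec(s['tool_rot'])
    a=np.radians(yaw); y=np.array([np.cos(a),np.sin(a),0]); z=np.array([0,0,-1.]); G=R.from_matrix(np.stack([np.cross(y,z),y,z],1))
    print('shift cm',(T.inv().apply(np.array(pos)-s['eef_pos'])*100).round(2),'turn',np.degrees((T.inv()*G).as_rotvec()).round(2),'q',s['qpos'].round(2),'pos',s['eef_pos'].round(4))
E
python3 -c "
from mv import *
plan([.457,.2385,.13],102)"
```

```text
shift cm [-36.55 -16.11  10.1 ] turn [-5.000e-02 -2.000e-02 -2.929e+01] q [ 1.11  0.26 -0.05  1.26  0.    1.42] pos [0.1559 0.5011 0.2309]
```

Request:
{"name": "send_rows", "arguments": {"series": [[[-3.6, -1.6, 1], [0, 0, -3], -1], [[-7.2, -3.2, 2], [0, 0, -6], -1], [[-10.8, -4.8, 3], [0, 0, -9], -1], [[-14.4, -6.4, 4], [0, 0, -12], -1], [[-18, -8, 5], [0, 0, -15], -1], [[-21.6, -9.6, 6], [0, 0, -18], -1], [[-25.2, -11.2, 7], [0, 0, -21], -1], [[-28.8, -12.8, 8], [0, 0, -24], -1], [[-32.4, -14.4, 9], [0, 0, -27], -1], [[-36.55, -16.1, 10.1], [0, 0, -29.3], -1], [[-36.55, -16.1, 10.1], [0, 0, -29.3], -1], [[-36.55, -16.1, 10.1], [0, 0, -29.3], -1]], "force": 40}}

```text
clock: 1.1
eef_pos: [0.4583, 0.2372, 0.1293]
tool_rot: [0.323, -3.123, 0.001]
contact_force: [-0.3, 0.8, 0.8]
finger_gap: 0.997
grip_force: 0.0
```

```bash
python3 -c "
from mv import *
plan([.457,.2385,.022],102)
c=grab('scene');cv2.imwrite('pics/s2.png',cv2.resize(c['color'][110:250,260:450],None,fx=4,fy=4,interpolation=cv2.INTER_CUBIC)[...,::-1])"
```

```text
shift cm [ 0.08  0.16 10.73] turn [-0.02 -0.09 -0.19] q [ 0.32  0.3  -0.28  0.99 -0.    0.11] pos [0.4583 0.2372 0.1293]
```

View pics/s2.png

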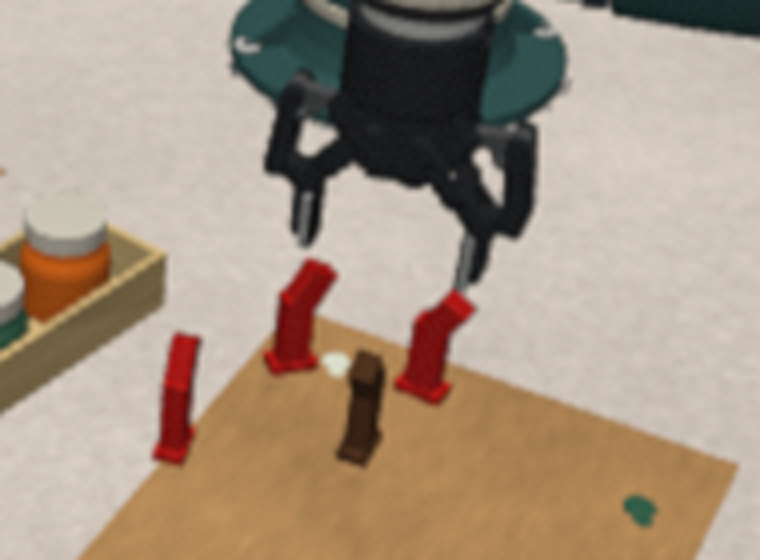

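The view shows the open fingers at (300,240) and (470,280), above and straddling the dark stem at (365,405), and clear of the red ones. Next I descend and close.

Request:
{"name": "send_rows", "arguments": {"series": [[[0, 0.1, 1.8], [0, 0, 0], -1], [[0, 0.1, 3.6], [0, 0, 0], -1], [[0, 0.1, 5.4], [0, 0, 0], -1], [[0, 0.1, 7.2], [0, 0, 0], -1], [[0, 0.1, 9.0], [0, 0, 0], -1], [[0, 0.1, 10.7], [0, 0, 0], -1], [[0, 0.1, 10.7], [0, 0, 0], -1], [[0, 0.1, 10.7], [0, 0, 0], -0.5], [[0, 0.1, 10.7], [0, 0, 0], 0], [[0, 0.1, 10.7], [0, 0, 0], 0.3], [[0, 0.1, 10.7], [0, 0, 0], 1], [[0, 0.1, 10.7], [0, 0, 0], 1]]}}

```text
clock: 2.15
eef_pos: [0.4573, 0.2401, 0.024]
tool_rot: [-0.329, 3.123, 0.0]
contact_force: [0.6, 0.6, 0.2]
finger_gap: 0.298
grip_force: 0.0
```

Request:
{"name": "send_rows", "arguments": {"series": [[[0, 0, 0], [0, 0, 0], 1], [[0, 0, 0], [0, 0, 0], 1], [[0, 0, 0], [0, 0, 0], 1], [[0, 0, 0], [0, 0, 0], 1], [[0, 0, 0], [0, 0, 0], 1], [[0, 0, 0], [0, 0, 0], 1]]}}

```text
clock: 2.65
eef_pos: [0.4572, 0.24, 0.0238]
tool_rot: [-0.328, 3.124, 0.0]
contact_force: [-0.9, -0.8, 6.9]
finger_gap: 0.182
grip_force: 43.3
```

Request:
{"name": "send_rows", "arguments": {"series": [[[0, 0, -0.5], [0, 0, 0], 1], [[0, 0, -1.5], [0, 0, 0], 1], [[0, 0, -3], [0, 0, 0], 1], [[0, 0, -4.5], [0, 0, 0], 1], [[0, 0, -6], [0, 0, 0], 1], [[0, 0, -7.5], [0, 0, 0], 1], [[0, 0, -9], [0, 0, 0], 1], [[0, 0, -10.5], [0, 0, 0], 1], [[0, 0, -12], [0, 0, 0], 1], [[0, 0, -13.5], [0, 0, 0], 1], [[0, 0, -14], [0, 0, 0], 1], [[0, 0, -14], [0, 0, 0], 1]]}}

```text
clock: 3.65
eef_pos: [0.4575, 0.24, 0.1644]
tool_rot: [-0.328, 3.122, 0.001]
contact_force: [0.3, -0.4, -0.7]
finger_gap: 0.18
grip_force: 42.4
```

Run:
```python
from mv import *
from fit import *
for n in('scene','top'):
    c=grab(n); W=cloud(c)
    d=(np.hypot(W[...,0]-.46,W[...,1]-.239)<.05)&(W[...,2]>.1)&(W[...,2]<.18)
    print(n,d.sum(), W[d].min(0), W[d].mean(0),W[d].max(0))
c=load('scene');cv2.imwrite('pics/s3.png',cv2.resize(c['color'][80:230,260:450],None,fx=4,fy=4,interpolation=cv2.INTER_CUBIC)[...,::-1])
plan([.46,.0,.164],102)
```

```text
scene 194 [0.44369879 0.22067939 0.13994909] [0.46799866 0.24460818 0.16218633] [0.4790975  0.26240165 0.17990112]
top 13 [0.44379154 0.2243108  0.14113015] [0.44733496 0.2297951  0.14786043] [0.45201385 0.23470277 0.16665182]
shift cm [  4.67 -23.52  -0.12] turn [-0.   -0.02  0.01] q [ 0.33  0.28 -0.22  1.08 -0.    0.12] pos [0.4568 0.2398 0.1628]
```

View pics/s3.png

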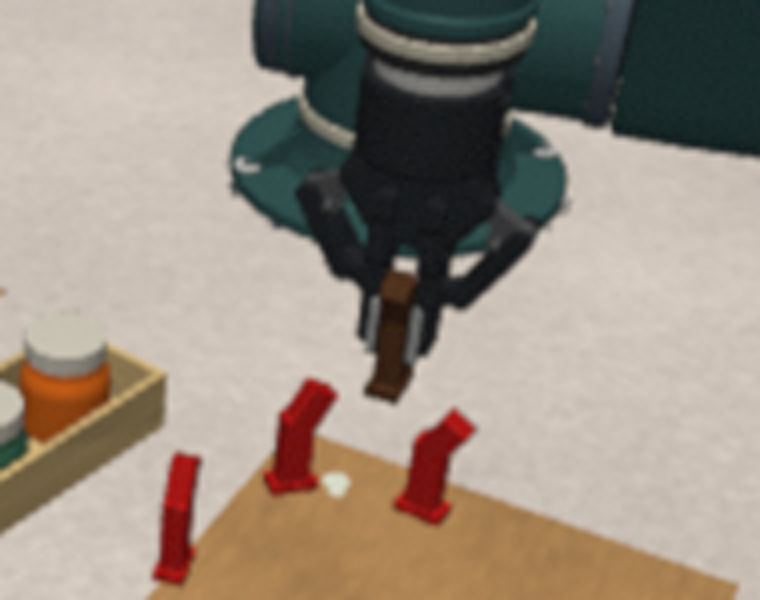

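The stem is held upright between the pads (crop (393,335)), clear of everything. Next I carry it over the caddy at about 0.14 m underside height.

Request:
{"name": "send_rows", "arguments": {"series": [[[0.05, -1.1, 0], [0, 0, -1], 1], [[0.1, -3.3, 0], [0, 0, -3], 1], [[0.25, -5.8, 0], [0, 0, -6], 1], [[0.35, -8.3, 0], [0, 0, -8], 1], [[0.5, -10.8, 0], [0, 0, -10], 1], [[0.6, -13.3, 0], [0, 0, -12], 1], [[0.7, -15.8, 0], [0, 0, -15], 1], [[0.8, -18.3, 0], [0, 0, -18], 1], [[0.95, -20.8, 0], [0, 0, -20], 1], [[1.05, -23, 0], [0, 0, -22], 1], [[1.15, -25.1, 0], [0, 0, -24], 1], [[1.15, -25.1, 0], [0, 0, -24], 1]]}}

```text
clock: 4.75
eef_pos: [0.4981, -0.0108, 0.1622]
tool_rot: [0.97, -2.987, 0.0]
contact_force: [-0.1, 0.3, -1.4]
finger_gap: 0.182
grip_force: 42.2
```

```bash
python3 -c "
from mv import *
plan([.539,-.2565,.164],150.5)"
```

```text
shift cm [ 11.12 -22.28  -0.17] turn [  0.03  -0.07 -24.52] q [-0.19  0.25 -0.26  1.06 -0.   -0.81] pos [ 0.4981 -0.0108  0.1622]
```

Request:
{"name": "send_rows", "arguments": {"series": [[[0.5, -1, 0], [0, 0, -1], 1], [[1.4, -2.8, 0], [0, 0, -3], 1], [[2.6, -5.2, 0], [0, 0, -6], 1], [[3.8, -7.6, 0], [0, 0, -8], 1], [[5, -10, 0], [0, 0, -11], 1], [[6.2, -12.4, 0], [0, 0, -13], 1], [[7.4, -14.8, 0], [0, 0, -16], 1], [[8.6, -17.2, 0], [0, 0, -19], 1], [[9.8, -19.6, 0], [0, 0, -22], 1], [[10.7, -21.4, 0], [0, 0, -23.5], 1], [[11.1, -22.3, 0], [0, 0, -24.5], 1], [[11.1, -22.3, 0], [0, 0, -24.5], 1]]}}

```text
clock: 5.75
eef_pos: [0.5392, -0.2551, 0.1619]
tool_rot: [1.581, -2.714, -0.002]
contact_force: [0.4, -0.0, -0.2]
finger_gap: 0.179
grip_force: 42.2
```

Run:
```python
from mv import *
from fit import *
plan([.539,-.2565,.164],150.5)
for n in('scene','top'):
    c=grab(n); W=cloud(c); e=robot.get_state()['eef_pos']
    d=(np.hypot(W[...,0]-e[0],W[...,1]-e[1])<.05)&(W[...,2]>.12)&(W[...,2]<.23)
    k=c['color'].astype(int); d&=(k[...,0]-k[...,2]>12)
    q=W[d]; print(n,len(q))
    if len(q)>20:
        print(q.min(0).round(3),q.max(0).round(3))
        r=fit_stem(q,e[0]*1000,e[1]*1000,140,True); print(r.x.round(2),np.degrees(r.x[2])%360,r.cost)
c=load('scene');cv2.imwrite('pics/s4.png',cv2.resize(c['color'][60:185,130:260],None,fx=4.5,fy=4.5,interpolation=cv2.INTER_CUBIC)[...,::-1])
```

```text
shift cm [ 0.14 -0.05 -0.21] turn [ 0.08 -0.   -0.06] q [-0.58  0.41 -0.01  1.15 -0.   -1.63] pos [ 0.5392 -0.2551  0.1619]
scene 209
[ 0.503 -0.265  0.138] [ 0.574 -0.221  0.228]
[ 542.17 -253.81    1.42  137.78] 81.57121102494776 767.5659714501274
top 100
[ 0.502 -0.25   0.137] [ 0.555 -0.22   0.229]
[ 539.95 -243.46    2.08  144.61] 119.09978126330107 414.74741321596
```

View pics/s4.png

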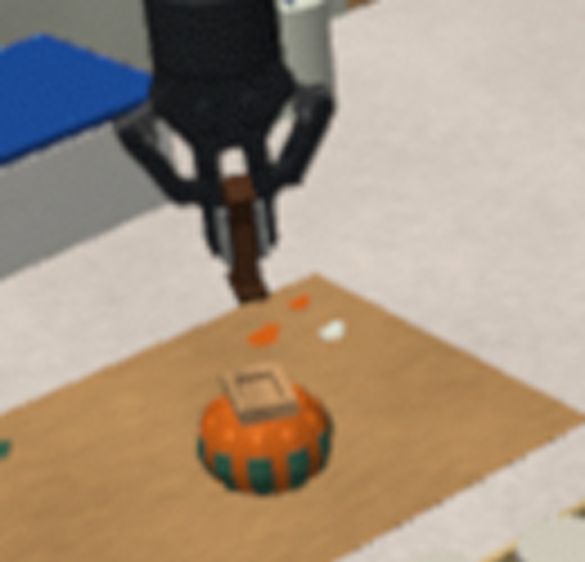

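The stem hangs upright above the pumpkin: foot at crop (250,290), recess at (262,388). I refit its offset with a stricter colour mask.

Run:
```python
from mv import *
from fit import *
e=np.array([.5392,-.2551]); Q=[]
for n in('scene','top'):
    c=load(n); W=cloud(c); H=cv2.cvtColor(c['color'],cv2.COLOR_RGB2HSV).astype(int)
    d=(np.hypot(W[...,0]-e[0],W[...,1]-e[1])<.05)&(W[...,2]>.12)&(W[...,2]<.23)&(H[...,1]>110)&(H[...,0]<20)&(H[...,2]>25)
    q=W[d]; v,u=np.where(d); print(n,len(q)); 
    if len(q)<15: continue
    Q.append(q); print(u.min(),u.max(),v.min(),v.max(),np.percentile(q,[2,98],axis=0).round(4).tolist())
    for mode in 'yaw fixed','free':
        best=None
        for a0 in(60.5,75,45):
            f=lambda p:stem_sdf(loc(q,p[0],p[1],np.radians(60.5) if mode!='free' else p[3],p[2]))
            r=least_squares(f,[539,-255,138]+([np.radians(a0)] if mode=='free' else []),loss='soft_l1',f_scale=1.5)
            if best is None or r.cost<best.cost:best=r
        print(mode,best.x.round(2),round(best.cost,1), np.degrees(best.x[3]) if mode=='free' else '')
```

```text
scene 155
179 189 99 127 [[0.5409, -0.2537, 0.1404], [0.5571, -0.2325, 0.2198]]
yaw fixed [ 540.1  -253.03  136.98] 198.5 
free [ 540.46 -253.29  137.04    1.11] 196.5 63.425024761754074
top 83
377 390 197 224 [[0.5076, -0.2465, 0.1395], [0.555, -0.2226, 0.2189]]
yaw fixed [ 532.32 -251.65  137.91] 433.6 
free [ 544.11 -249.39  135.05    2.  ] 332.5 114.58986960857037
```

Request:
{"name": "send_rows", "arguments": {"series": [[[0.15, -0.05, 0], [0, 0, -0.5], 1], [[0.25, -0.1, 0.5], [0, 0, -1], 1], [[0.25, -0.1, 1.2], [0, 0, -1], 1], [[0.25, -0.1, 1.9], [0, 0, -1], 1], [[0.25, -0.1, 2.6], [0, 0, -1], 1], [[0.25, -0.1, 3.3], [0, 0, -1], 1], [[0.25, -0.1, 3.9], [0, 0, -1], 1], [[0.25, -0.1, 4.3], [0, 0, -1], 1], [[0.25, -0.1, 4.5], [0, 0, -1], 1], [[0.25, -0.1, 4.5], [0, 0, -1], 1], [[0.25, -0.1, 4.5], [0, 0, -1], 1]]}}

```text
clock: 6.77
eef_pos: [0.539, -0.2564, 0.1184]
tool_rot: [-1.606, 2.7, -0.0]
contact_force: [-0.6, 0.3, -0.5]
finger_gap: 0.181
grip_force: 42.2
```

```bash
cat > chk.py <<'E'
from mv import *
from fit import *
import sys
zu=float(sys.argv[1])
s=robot.get_state(); e=s['eef_pos']; print(e.round(4),s['grip_force'],np.degrees(R.from_rotvec(s['tool_rot']).as_matrix()[:2,2]).round(2)); c=grab('scene'); W=cloud(c); H=cv2.cvtColor(c['color'],cv2.COLOR_RGB2HSV).astype(int)
near=np.hypot(W[...,0]-e[0],W[...,1]-e[1])<.05
d=near&(W[...,2]>.073)&(W[...,2]<.19)&(H[...,1]>110)&(H[...,0]<20)&(H[...,2]>25)&(H[...,2]<110)
q=W[d]; print(len(q))
r=least_squares(lambda p:stem_sdf(loc(q,p[0],p[1],np.radians(61.5),p[2])),[539,-256,zu],loss='soft_l1',f_scale=1.5); print('stem',r.x.round(2),r.cost)
b=near&(W[...,2]>.0655)&(W[...,2]<.071)&(H[...,2]>110); P=W[b]
r=fit_collar(P,540,-256); print('collar',len(P),P.mean(0).round(4),r.x.round(2),np.degrees(r.x[2]),r.cost)
cv2.imwrite('pics/c%d.png'%zu,cv2.resize(c['color'][90:185,150:230],None,fx=6,fy=6,interpolation=cv2.INTER_CUBIC)[...,::-1])
E
python3 chk.py 93
```

```text
[ 0.539  -0.2564  0.1184] 42.21129275858402 [ 0.01 -0.01]
150
stem [ 539.51 -254.72   93.15] 214.00894420546663
collar 89 [ 0.5404 -0.2556  0.0679] [ 540.23 -255.83    1.02] 58.22183940204112 13.653261788444839
```

View pics/c93.png

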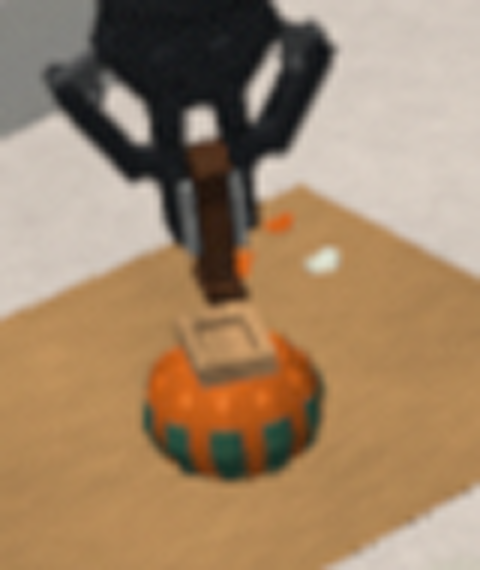

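The crop shows the stem foot at (222,285), just above and lined up with the recess at (225,332). I lower the last 1.4 cm slowly.

Request:
{"name": "send_rows", "arguments": {"series": [[[0.05, -0.08, 0.2], [0, 0, 0], 1], [[0.05, -0.08, 0.5], [0, 0, 0], 1], [[0.05, -0.08, 0.8], [0, 0, 0], 1], [[0.05, -0.08, 1.1], [0, 0, 0], 1], [[0.05, -0.08, 1.3], [0, 0, 0], 1], [[0.05, -0.08, 1.4], [0, 0, 0], 1], [[0.05, -0.08, 1.4], [0, 0, 0], 1], [[0.05, -0.08, 1.4], [0, 0, 0], 1], [[0.05, -0.08, 1.4], [0, 0, 0], 1], [[0.05, -0.08, 1.4], [0, 0, 0], 1], [[0.05, -0.08, 1.4], [0, 0, 0], 1], [[0.05, -0.08, 1.4], [0, 0, 0], 1]]}}

```text
clock: 7.82
eef_pos: [0.5394, -0.2572, 0.1044]
tool_rot: [-1.606, 2.7, -0.0]
contact_force: [0.8, -0.2, -0.0]
finger_gap: 0.181
grip_force: 42.2
```

```bash
python3 chk.py 79
```

```text
[ 0.5394 -0.2572  0.1044] 42.21151940524578 [ 0.01 -0.  ]
160
stem [ 539.92 -255.36   80.08] 251.5951479447939
collar 66 [ 0.5447 -0.2506  0.0681] [ 540.5  -254.61    1.05] 60.00338717009462 6.89615127899777
```

View pics/c79.png

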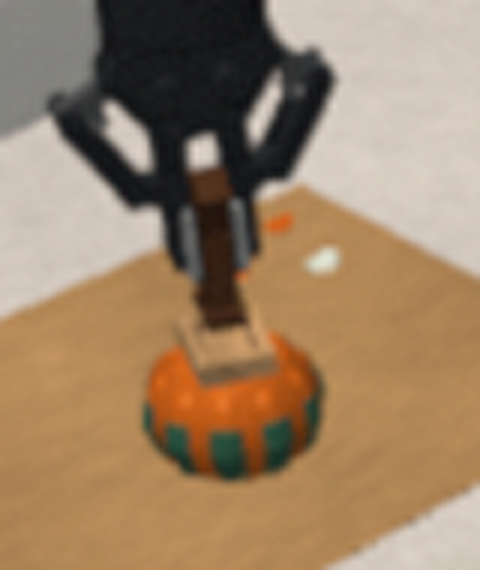

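The stem foot at (222,312) sits over the recess, lined up, about 12 mm above it. There is no contact force and the grip is steady.

```bash
python3 -c "
from plant import ticket
print(ticket.close_job())"
```

```text
the job is handed in; nothing more can be done
None
```

I handed the job in with the dark stem held still and upright, about 12 mm above the big pumpkin's recess, centred to within about 1–2 mm and turned to match it within a few degrees by camera measurement; the judge returned no result.

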